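# Weigh the vial on the two-pan balance

### The arm

A 7-joint arm with a two-finger parallel gripper is mounted at the origin on a cart in front of the work surface, level with it; the furniture and walls round the work are solid. World frame = base frame: x ahead of the robot, y to its left, z up, the work surface at z = 0. Lengths are in m, angles in degrees, forces in N, time in s.
With the tool pointing down it reaches from about 0.375 to 0.925 m from the base axis. Payload 3.1 kg.
Tool frame: the origin (TCP) lies midway between the tips of the shut fingers; the grasp point (between the pads) lies 19 mm behind it (ctrl.grip_point_offset is the distance from the TCP to the grasp point, in m); z points along the fingers, y is the line along which they close (so a half turn about z gives the same grasp; the last joint's range is limited). The gripper opens to 85 mm and grips with 20 to 120 N. Pads are 22 mm wide; open, the fingers measure 114 mm over their backs; the gripper's body (76 mm by 85 mm) begins 54 mm behind the grasp point. The pads swing forward as they close: fully open they stand 13 mm farther back than shut.
Start: joints at [65.386, 21.939, 2.515, 91.553, -1.026, 66.532, -2.859], TCP at [0.212, -0.615, 0.231] pointing down, gripper open.
Joint ranges: [-149.38, 149.38], [-23.57, 123.04], [-84.95, 90], [0, 143.3], [-89.99, 269.99], [3.08, 112.72], [-163.45, 163.45]. Speed limits (degrees/s): [159.86, 159.86, 180, 180, 180, 180, 180].

### API

Orientations are given as [roll, pitch, yaw] about the fixed x, y, z axes, in that order (R = Rz(yaw) Ry(pitch) Rx(roll)).
In Python, from plant import ctrl, eyes gives the robot as it stands.
- The arm moves only by the tool step_arm, never from a script. Its argument "series" is a list of rows, each an object of numbers: "x", "y", "z": the shift along the tool's x, y, z in m; "rx", "ry", "rz": the turn, a rotation vector about the tool's x, y, z in rad. A call has 1 to 8 rows; each row shifts and turns the commanded pose from where the row before left it, along the tool's axes as they then stand; what a row does not reach is not made up. A row lasts 1/12 s, in which the tool goes at most 41.7 mm and 7.16 degrees, less where a joint would pass 70% of its speed; a pose out of reach is approached as far as the arm can. A call with a gripper value outside its range is refused whole. "grip" is the finger opening in m, from 0 to 0.0854, set as the call begins (left out, the last holds). The fingers move at their own pace and stop on an object; the grip force is fixed at half the most. Time passes only in rows, so rows that do not move let the fingers close. It gives the time, the measured TCP pose, the force, the opening and the grip force at its end, in the units of the state.
- ctrl.sense(): the state, without advancing time (a new reading comes with each control period).
- eyes.grab_frame(name): name is "side" or "top"; returns a dict with "color" (420x560x3 uint8, red, green, blue), "z_map" (420x560 float32, m along the optical axis (not along the pixel's ray), 0 where there is no reading), "fovy" (degrees; the focal length in pixels is half the picture's height over the tangent of half this angle, whatever the lens; pixels are square), "cx", "cy" (the principal point, pixels), "origin" and "rotation" of the camera in the world. Camera axes: x right, y up, looking along -z (the intrinsics and any distortion apply to the point x, -y, -z); pixel columns grow to the right and rows downward; lengths in m; the calibration is good to about 2 mm. A picture is of the moment at which its call begins.
- ctrl.finish_job(): hands the job in; it is judged then, once.
The state is a dict: "time_s": time; "joint_positions": joint angles; "joint_vel": joint speeds; "tau": joint torques, N m; "tool_pos": TCP position; "tool_rot": TCP orientation; "force": force on the tool from outside, world axes, zero at the start; "torque": the same for the moment, N m; "gripper_width": finger opening in m; "grasp_force": force on a finger pad.
Only numpy, scipy, OpenCV 4.12 (cv2) and the standard library are available. Lean on these libraries where they do the work, as an engineer would, in place of code of your own. Each camera call takes 0.05 s, during which the arm holds its last target. There are 200 camera calls.

### The job

Weigh the dark vial that stands on the left pan of the two-pan balance: put steel weights from the wooden block on the right pan one by one until the beam comes off its stop on the vial's side, then slide the brass poise along the front bar until the beam, left to itself, floats level with its needle at the middle mark. The beam rides on knife edges, so load it gently: nudge the poise with a light push rather than gripping it, set each weight down upright, and never press anything against the stops. Leave the vial where it stands and the weights you do not need in the block, and do not push the other things about.

Things in the scene. Friction and masses are not known exactly. Their poses are not given: they have to be found in the camera images.
- beam (a joint): beam tilt (rad): 0 level, + right pan down, - left (vial) pan down; stops at -0.16, +0.16. Floats only while nothing but the loads touches it, then comes to rest in 1 to 2 s. Over about 13 g out of balance it lies on a stop; nearer, it tilts about 0.012 rad per gram. The black needle standing at its middle points to the middle mark of the white scale plate when level
- beam_pivot (a point): middle of the swinging aluminium beam, at its knife edge, 75 mm above the worktop; y points along the beam to the left pan, x away from the robot, z up. Pans are centred 130 mm to either side; the front bar, 11 mm high and 5 mm thick, runs parallel 90 mm nearer the robot
- poise (a joint): place of the brass poise on the front bar (m): 0 middle, + towards the right pan; hard stops at -0.080 (bar's left end) and +0.030 (stop collar). Slides with about 2.2 N of friction and stays where it is left. It weighs 100 g: 13 mm to the right counts as 10 g more on the right pan; while the beam floats, 10 mm changes its tilt by about 0.092 rad. A touching finger holds the beam, so let go to read it
- poise_knob (a point): middle of the poise's upright round brass knob, 14 mm thick, 30 mm tall (15 mm up and down from here). Under it is the poise's block, 24 mm along the bar, 22 mm across, its top 17 mm below this point. y runs along the bar towards the left pan. Clear all round above the block; the nearest pan rim is 30 mm behind
- pan_r_floor (a point): centre of the floor of the right pan (steel, level, flat floor 110 mm across, rim 6 mm high); the pan stays level and its floor is 105 mm above the worktop when the beam is level, 21 mm higher or lower at the stops. Axes as the balance's
- pan_l_floor (a point): the same for the left pan, on which the vial stands
- vial: underside centre of the dark reagent vial with a white cap, 33 mm wide, 73 mm tall, standing on the left pan; it weighs between 70 and 140 g, how much is not known
- weight_block: fixed low wooden block, 175 x 42 x 14 mm, origin under its centre, long side along its x axis; four round wells, 22.5 mm wide and 7 mm deep, in a row along its x axis at -60, -20, +20 and +60 mm
- weight_1_mid (a point): middle of steel weight 1 of four alike, 50 g each: upright cylinder 20 mm thick and 18 mm tall with a thin neck and a 12 mm knob above it, 30 mm in all (this point is 15 mm above its foot, z up); stands in a well of the wooden block, its lower 7 mm sunk in
- weight_2_mid (a point): middle of steel weight 2 of four alike, 50 g each: upright cylinder 20 mm thick and 18 mm tall with a thin neck and a 12 mm knob above it, 30 mm in all (this point is 15 mm above its foot, z up); stands in a well of the wooden block, its lower 7 mm sunk in
- weight_3_mid (a point): middle of steel weight 3 of four alike, 50 g each: upright cylinder 20 mm thick and 18 mm tall with a thin neck and a 12 mm knob above it, 30 mm in all (this point is 15 mm above its foot, z up); stands in a well of the wooden block, its lower 7 mm sunk in
- weight_4_mid (a point): middle of steel weight 4 of four alike, 50 g each: upright cylinder 20 mm thick and 18 mm tall with a thin neck and a 12 mm knob above it, 30 mm in all (this point is 15 mm above its foot, z up); stands in a well of the wooden block, its lower 7 mm sunk in
- dropper_bottle: small pinkish dropper bottle with a white cap, 25 mm wide, 66 mm tall, standing behind the right half of the balance; bystander; origin at the centre of its underside
- timer: white bench timer, 62 x 66 x 18 mm, lying to the right of the weight block; bystander; origin under its centre
- steel_forceps: steel forceps, 125 mm long, 10 mm high, lying in front of the gap between balance and weight block; bystander
- pen: marker pen, 128 mm long, 17 mm thick, lying near the front edge left of the middle; bystander

How it is judged:
By the outcome, as a careful person would: the job done as asked, in the order asked, and still so for the second after the job is handed in, with the robot touching nothing.
It also fails if it takes over 72 s, if anything falls off the work surface, if the arm or the gripper's body presses on something with over 40 N, if the wrist force passes 120 N, or if a joint passes its speed limit or range.

## Working session

There is one attempt and no reset: what is moved stays moved. The work goes in short steps, Python scripts to look and compute and a tool call to move; the robot and the scene stay as the last step left them, time stands still between calls to the robot, and variables do not carry over. Pictures are saved under pics/ and viewed, at most 12 in all, crops included, and the job is handed in when it is done.

Besides the shell and the picture viewer there is one more tool, called as name([rows], argument=value, ...), one row to a line, values as JSON. step_arm: Moves the arm, as the interface text tells. Its arguments: {"type":"object","properties":{"series":{"type":"array","items":{"type":"object","properties":{"x":{"type":"number"},"y":{"type":"number"},"z":{"type":"number"},"rx":{"type":"number"},"ry":{"type":"number"},"rz":{"type":"number"}}}},"grip":{"type":"number"}},"required":["series"]}

```bash
mkdir -p pics; ls; cat > h.py <<'E'
import numpy as np, cv2, pickle
from plant import ctrl, eyes
def grab(n, save=None):
    f=eyes.grab_frame(n)
    if save: cv2.imwrite('pics/'+save, cv2.cvtColor(f['color'],cv2.COLOR_RGB2BGR))
    return f
def foc(f): return 210/np.tan(np.radians(f['fovy'])/2)
def ray(f,u,v):
    d=np.array([(u-f['cx'])/foc(f),-(v-f['cy'])/foc(f),-1.0])
    return np.array(f['origin']),np.array(f['rotation'])@d
def onplane(f,u,v,z):
    o,d=ray(f,u,v); return o+d*(z-o[2])/d[2]
def proj(f,p):
    c=np.array(f['rotation']).T@(np.array(p)-f['origin']); return f['cx']+foc(f)*c[0]/-c[2], f['cy']-foc(f)*c[1]/-c[2]
def cloud(f):
    v,u=np.mgrid[:420,:560]; z=f['z_map']; F=foc(f)
    c=np.stack([(u-f['cx'])/F*z,-(v-f['cy'])/F*z,-z],-1)
    return c@np.array(f['rotation']).T+np.array(f['origin'])
E
python3 - <<'E'
from h import *
for n in('top','side'):
    f=grab(n,n+'0.png'); print({k:v for k,v in f.items() if k not in('color','z_map')})
    pickle.dump(f,open(n+'0.pkl','wb'))
print(ctrl.sense(), ctrl.grip_point_offset)
E
```

```text
pics
{'fovy': 49.463961123783086, 'cx': 288.47597519258125, 'cy': 203.21566316270471, 'origin': array([ 0.39390196, -0.13783631,  1.18004017]), 'rotation': array([  8.0043541 ,  -0.27707383, -90.52371213])}
{'fovy': 44.267357500768625, 'cx': 286.1264253836137, 'cy': 213.13895806195092, 'origin': array([-0.05674921,  1.01456249,  0.61091324]), 'rotation': array([ 6.88113170e+01,  1.11398892e-02, -1.52598239e+02])}
{'time_s': 0.1, 'joint_positions': array([65.38640048, 21.98865663,  2.51226345, 91.641838  , -1.0276885 ,
       66.53149807, -2.86042677]), 'joint_vel': array([-0.04182268, -0.06482609,  0.01077543, -0.26133919, -0.03406524,
       -0.06152604, -0.02653041]), 'tau': array([ 3.00177693e-03, -4.34726214e+01,  1.02938008e+00, -2.50450927e+01,
        1.08071021e-02,  5.46769050e-03, -8.60027313e-06]), 'tool_pos': array([ 0.21144506, -0.61372502,  0.22998307]), 'tool_rot': array([-1.79860612e+02,  5.68314283e-03,  1.90118531e+01]), 'force': array([-0.12220462, -0.11213441, -0.54339484]), 'torque': array([-0.05325719, -0.01262533,  0.0025532 ]), 'grasp_force': 0.0, 'gripper_width': 0.08523224787196054} 0.0187
```

```bash
sed -i "s/    if save/    f['rotation']=Rotation.from_euler('xyz',f['rotation'],degrees=True).as_matrix()\n    if save/; s/^import numpy/from scipy.spatial.transform import Rotation\nimport numpy/" h.py; python3 -c "
from h import *
for n in('top','side'):
    f=pickle.load(open(n+'0.pkl','rb')); print(f.keys())
    f['rotation']=Rotation.from_euler('xyz',f['rotation'],degrees=True).as_matrix(); pickle.dump(f,open(n+'0.pkl','wb'))
    c=cloud(f); print(n,[c[v,u].round(3).tolist() for u,v in((100,350),(280,210),(280,350),(450,350),(450,100))])
"
```

```text
dict_keys(['color', 'z_map', 'fovy', 'cx', 'cy', 'origin', 'rotation'])
top [[0.048, 0.669, -0.86], [0.542, -0.123, 0.004], [0.107, -0.113, -0.475], [0.032, -0.845, -0.865], [0.838, -0.585, -0.0]]
dict_keys(['color', 'z_map', 'fovy', 'cx', 'cy', 'origin', 'rotation'])
side [[0.655, 0.433, -0.003], [0.703, -0.406, -0.002], [0.341, 0.274, -0.0], [0.047, 0.124, 0.001], [0.224, -0.579, 0.371]]
```

View pics/top0.png

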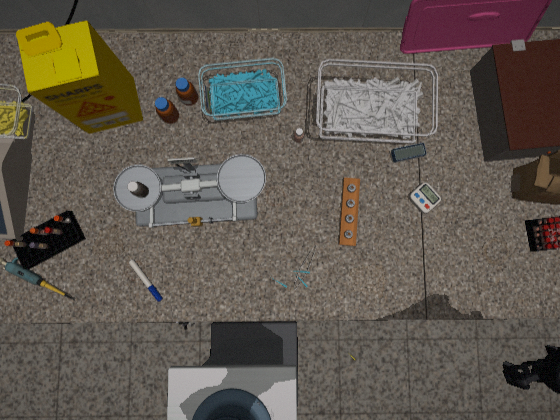

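View pics/side0.png

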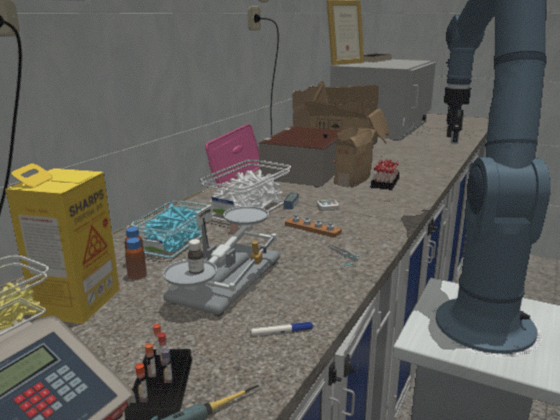

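```bash
python3 - <<'E'
from h import *
t=pickle.load(open('top0.pkl','rb')); s=pickle.load(open('side0.pkl','rb'))
c=cloud(t); z=c[...,2]
def circ(m,name):
    cs=cv2.findContours(m.astype(np.uint8),0,2)[0]; k=max(cs,key=cv2.contourArea)
    (u,v),r=cv2.minEnclosingCircle(k); e=cv2.fitEllipse(k); return e
roi=lambda u0,u1,v0,v1:(slice(v0,v1),slice(u0,u1))
def zm(u,v,w=3): 
    a=z[v-w:v+w+1,u-w:u+w+1]; return a.mean().round(4),a.std().round(4)
print('panR floor z',zm(241,179,8),'panL',zm(150,200),zm(125,180), 'table',zm(300,220,8))
print('panR z off', zm(225,165), zm(257,190))
# hsv masks top
hsv=cv2.cvtColor(t['color'],cv2.COLOR_RGB2HSV)
m=np.zeros(z.shape,bool); R=roi(205,275,145,215); m[R]=z[R]>0.1; e=circ(m,'R'); print('R ell',e, onplane(t,*e[0],0.126+.006))
m=np.zeros(z.shape,bool); R=roi(110,166,155,220); m[R]=z[R]>0.07; e=circ(m,'L'); print('L ell',e, onplane(t,*e[0],0.084+.006))
# block
m=np.zeros(z.shape,np.uint8); m[170:255,330:370]=cv2.inRange(hsv,(5,90,60),(20,255,255))[170:255,330:370]
m=cv2.morphologyEx(m,cv2.MORPH_CLOSE,np.ones((9,9)))
k=max(cv2.findContours(m,0,2)[0],key=cv2.contourArea); r=cv2.minAreaRect(k); print('block',r)
print(onplane(t,*r[0],.014), [onplane(t,*p,.014)[:2].round(4).tolist() for p in cv2.boxPoints(r)])
# poise
m=np.zeros(z.shape,np.uint8); m[205:235,180:210]=cv2.inRange(hsv,(15,120,60),(32,255,255))[205:235,180:210]
k=max(cv2.findContours(m,0,2)[0],key=cv2.contourArea); print('poise',cv2.boundingRect(k), cv2.minAreaRect(k))
x,y,w,h=cv2.boundingRect(k); print((z[y-2:y+h+2,x-2:x+w+2]*1000).round().astype(int))
a=cv2.resize(t['color'][140:250,110:370],None,fx=3,fy=3,interpolation=cv2.INTER_CUBIC)
b=cv2.resize(s['color'][195:315,155:355],None,fx=3.9,fy=3.9,interpolation=cv2.INTER_CUBIC)[:, :780]
cv2.imwrite('pics/crop0t.png',a[...,::-1]); cv2.imwrite('pics/crop0s.png',b[...,::-1])
E
```

```text
panR floor z (np.float64(0.1291), np.float64(0.062)) panL (np.float64(0.0843), np.float64(0.0019)) (np.float64(0.0841), np.float64(0.0023)) table (np.float64(0.0159), np.float64(0.1379))
panR z off (np.float64(0.1235), np.float64(0.018)) (np.float64(0.1229), np.float64(0.0183))
R ell ((240.8516845703125, 178.0111083984375), (47.38597106933594, 48.40725326538086), 71.4253158569336) [ 0.60168423 -0.03343072  0.132     ]
L ell ((137.2052764892578, 187.78030395507812), (45.00784683227539, 49.03364181518555), 74.86357116699219) [0.58798104 0.22153189 0.09      ]
block ((349.1504821777344, 211.24337768554688), (17.095382690429688, 67.91590118408203), 3.814074993133545)
[ 0.53558935 -0.30120619  0.014     ] [[0.4502, -0.2713], [0.6261, -0.2874], [0.6228, -0.3317], [0.4469, -0.3148]]
poise (188, 217, 15, 9) ((195.0, 221.0), (8.0, 14.0), 90.0)
[[  25   32   30   29   30   30   29 1180   34   30   31   30   28   35
    33   33   30   35   38]
 [  31   30   33   36   36   31   30   34   37   30   31   31   30   32
    31   31   32   32   32]
 [  29   33   31   34  116   31   84   85   85   86  
[... 347 characters left out ...]
 [  27   35  118  121  123  121  117  118  111  104   92   92   88   89
    88   82   86   85   86]
 [  78   80  116  119  119  120  118 1180  110  100   97   94   89   91
    83   80   79   79   78]
 [  76   78   74   77  109  114  115  105  102   94   85   88   86   91
    82   84   70    0   -1]
 [   0    2   -2    1   -6   85   86   89   90   87   86   88   87   86
    87   79   73   -2    0]
 [  -3   -1   -2   -2   -1   85   87   83   89   90   86   90   90   86
    84   78    0   -2   -3]
 [   0    4    1   -6    3   -2    1   85   78   81   73   80   75   73
    69    2    0    0   -4]
 [  -3   -2   -3   -5    1    1    4    4   -3   -5    0   -1    0   -1
    -3   -4   -3    1    1]]
```

View pics/crop0t.png

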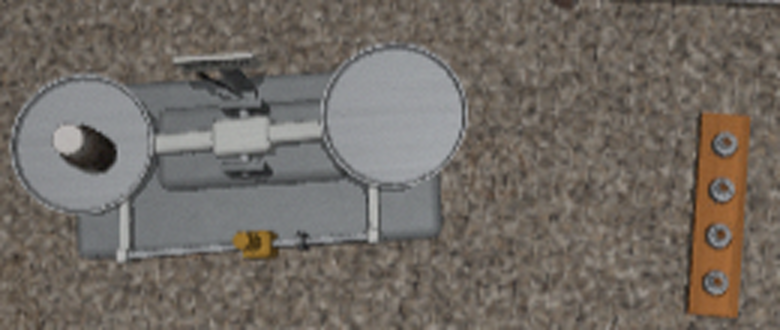

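View pics/crop0s.png

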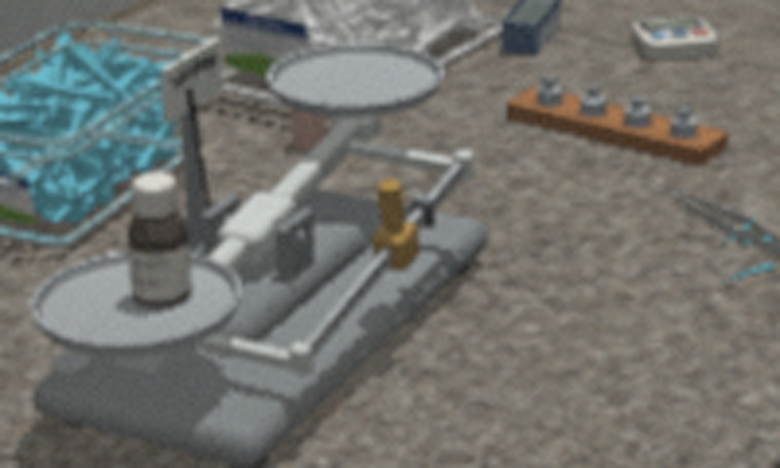

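```bash
cat >> h.py <<'E'
def tri(t,uv,s,uv2):
    (o,d),(p,e)=ray(t,*uv),ray(s,*uv2); A=np.stack([d,-e],1); k=np.linalg.lstsq(A,p-o,rcond=None)[0]
    a,b=o+k[0]*d,p+k[1]*e; return ((a+b)/2).round(4), np.linalg.norm(a-b).round(4)
E
python3 - <<'E'
from h import *
t=pickle.load(open('top0.pkl','rb')); s=pickle.load(open('side0.pkl','rb'))
T=[(725,143),(722,188),(718,235),(714,282)]; S=[(549,82),(593,90),(638,101),(684,110)]
ct=cloud(t)
for a,b in zip(T,S):
    a=(a[0]/3+110-.33,a[1]/3+140-.33); b=(b[0]/3.9+155-.37,b[1]/3.9+195-.37)
    u,v=map(int,np.round(a)); print(onplane(t,*a,.037).round(4), onplane(s,*b,.037).round(4), tri(t,a,s,b), np.sort(ct[v-3:v+4,u-3:u+4,2].ravel())[[0,5,24,43,-4]].round(3))
m=np.zeros((420,560),bool); m[214:228,184:196]=1; m&=(ct[...,2]>.112)&(ct[...,2]<.13); print('knob top',ct[m].mean(0).round(4))
b=(390/3.9+155-.37,184/3.9+195-.37); print('knob top side at .12',onplane(s,*b,.12).round(4))
# pan R side: ellipse of rim from depth
cs=cloud(s); m=(np.abs(cs[...,0]-.602)<.07)&(np.abs(cs[...,1]+.033)<.07)&(cs[...,2]>.11)&(cs[...,2]<.15); q=cs[m]; print('panR side', (q.min(0)+q.max(0))/2, np.percentile(q[:,:2],[2,98],axis=0).mean(0), np.median(q[:,2]))
m=(np.abs(ct[...,0]-.602)<.07)&(np.abs(ct[...,1]+.033)<.07)&(ct[...,2]>.11)&(ct[...,2]<.15); q=ct[m]; print('panR top', np.percentile(q[:,:2],[2,98],axis=0).mean(0), np.median(q[:,2]))
m=(np.abs(ct[...,0]-.59)<.2)&(np.abs(ct[...,1]+.03)<.3)&(np.abs(ct[...,2])<.008); q=ct[m]; print('table plane', np.linalg.lstsq(np.c_[q[:,:2],np.ones(len(q))],q[:,2],rcond=None)[0])
# collar/bar ends in top: triangulate
for n,p,q in(('barL',(124,257),(299,349)),('barR',(374,238),(463,154)),('collar',(303,241),(429,212)),('poise block',(260,243),(398,243))):
    print(n,tri(t,(p[0]/3+110-.33,p[1]/3+140-.33),s,(q[0]/3.9+155-.37,q[1]/3.9+195-.37)))
E
```

```text
[ 0.5941 -0.3053  0.037 ] [ 0.59  -0.294  0.037] (array([ 0.5954, -0.3058,  0.0318]), np.float64(0.0009)) [0.001 0.007 0.026 0.036 0.037]
[ 0.5555 -0.3016  0.037 ] [ 0.5523 -0.2945  0.037 ] (array([ 0.5559, -0.3021,  0.0336]), np.float64(0.0001)) [0.003 0.009 0.024 0.035 0.036]
[ 0.5156 -0.2971  0.037 ] [ 0.5123 -0.2897  0.037 ] (array([ 0.5159, -0.2977,  0.0335]), np.float64(0.0002)) [0.005 0.006 0.026 0.036 0.037]
[ 0.4761 -0.2927  0.037 ] [ 0.4742 -0.2891  0.037 ] (array([ 0.476 , -0.293 ,  0.0352]), np.float64(0.0005)) [0.001 0.006 0.025 0.034 0.035]
knob top [0.5052 0.0852 0.1188]
knob top side at .12 [0.5065 0.0857 0.12  ]
panR side [ 0.60183424 -0.03209692  0.12760071] [ 0.60161964 -0.03238626] 0.1260900922495855
panR top [ 0.60250913 -0.03326222] 0.125671352318937
table plane [ 0.00014912 -0.00016032 -0.00048328]
barL (array([0.5004, 0.1937, 0.0641]), np.float64(0.0035))
barR (array([ 0.5105, -0.0145,  0.0995]), np.float64(0.0035))
collar (array([0.5071, 0.0428, 0.0841]), np.float64(0.0035))
poise block (array([0.5071, 0.0788, 0.0784]), np.float64(0.0018))
```

step_arm([
  {"rz": 0.11},
  {"rz": 0.11},
  {"rz": 0.112},
  {"x": 0.02, "y": -0.016},
  {"x": 0.024, "y": -0.019},
  {"x": 0.024, "y": -0.019},
  {"x": 0.024, "y": -0.019},
  {"x": 0.024, "y": -0.019},
], grip=0.05)

```text
invalid input at $.series[0]: expected keys x, y, z, rx, ry, rz
```

step_arm([
  {"x": 0.026, "y": -0.022},
  {"x": 0.026, "y": -0.022},
  {"x": 0.026, "y": -0.022},
  {"x": 0.026, "y": -0.022},
  {"x": 0.026, "y": -0.022},
  {"x": 0.026, "y": -0.022},
  {"x": 0.026, "y": -0.022},
  {"x": 0.026, "y": -0.022},
])

```text
invalid input at $.series[0]: expected keys x, y, z, rx, ry, rz
```

step_arm([
  {"x": 0, "y": 0, "z": 0, "rx": 0, "ry": 0, "rz": 0.11},
  {"x": 0, "y": 0, "z": 0, "rx": 0, "ry": 0, "rz": 0.11},
  {"x": 0, "y": 0, "z": 0, "rx": 0, "ry": 0, "rz": 0.112},
  {"x": 0.02, "y": -0.016, "z": 0, "rx": 0, "ry": 0, "rz": 0},
  {"x": 0.024, "y": -0.019, "z": 0, "rx": 0, "ry": 0, "rz": 0},
  {"x": 0.024, "y": -0.019, "z": 0, "rx": 0, "ry": 0, "rz": 0},
  {"x": 0.024, "y": -0.019, "z": 0, "rx": 0, "ry": 0, "rz": 0},
  {"x": 0.024, "y": -0.019, "z": 0, "rx": 0, "ry": 0, "rz": 0},
], grip=0.05)

```text
time_s: 0.77
tool_pos: [0.3284, -0.5212, 0.2306]
tool_rot: [-179.9, 0.0, -0.0]
force: [0.5, 0.0, 0.0]
gripper_width: 0.0501
grasp_force: 0.0
```

step_arm([
  {"x": 0.026, "y": -0.022, "z": 0, "rx": 0, "ry": 0, "rz": 0},
  {"x": 0.026, "y": -0.022, "z": 0, "rx": 0, "ry": 0, "rz": 0},
  {"x": 0.026, "y": -0.022, "z": 0, "rx": 0, "ry": 0, "rz": 0},
  {"x": 0.026, "y": -0.022, "z": 0, "rx": 0, "ry": 0, "rz": 0},
  {"x": 0.026, "y": -0.022, "z": 0, "rx": 0, "ry": 0, "rz": 0},
  {"x": 0.026, "y": -0.022, "z": 0, "rx": 0, "ry": 0, "rz": 0},
  {"x": 0.026, "y": -0.022, "z": 0, "rx": 0, "ry": 0, "rz": 0},
  {"x": 0.026, "y": -0.022, "z": 0, "rx": 0, "ry": 0, "rz": 0},
])

```text
time_s: 1.43
tool_pos: [0.5364, -0.3452, 0.2306]
tool_rot: [-180.0, 0.1, -0.0]
force: [0.5, 0.2, -1.2]
gripper_width: 0.0498
grasp_force: 0.0
```

step_arm([
  {"x": 0.0195, "y": -0.0132, "z": 0, "rx": 0, "ry": 0, "rz": 0},
  {"x": 0.0195, "y": -0.0132, "z": 0, "rx": 0, "ry": 0, "rz": 0},
  {"x": 0.0195, "y": -0.0132, "z": 0, "rx": 0, "ry": 0, "rz": 0},
  {"x": 0, "y": 0, "z": 0.04, "rx": 0, "ry": 0, "rz": 0},
  {"x": 0, "y": 0, "z": 0.04, "rx": 0, "ry": 0, "rz": 0},
  {"x": 0, "y": 0, "z": 0.04, "rx": 0, "ry": 0, "rz": 0},
  {"x": 0, "y": 0, "z": 0.03, "rx": 0, "ry": 0, "rz": 0},
  {"x": 0, "y": 0, "z": 0.02, "rx": 0, "ry": 0, "rz": 0},
])

```text
time_s: 2.1
tool_pos: [0.5908, -0.3054, 0.0559]
tool_rot: [-179.8, 0.4, 0.0]
force: [0.2, 0.6, -0.7]
gripper_width: 0.0499
grasp_force: 0.0
```

```bash
python3 - <<'E'
from h import *
s=grab('side'); t=grab('top'); print(ctrl.sense()['tool_pos'])
a=cv2.resize(s['color'][170:270,270:370],None,fx=4,fy=4,interpolation=cv2.INTER_CUBIC)
b=cv2.resize(t['color'][150:250,300:400],None,fx=4,fy=4,interpolation=cv2.INTER_CUBIC)
cv2.imwrite('pics/c1.png',np.hstack([a,b])[...,::-1])
E
```

```text
[ 0.58944666 -0.30474188  0.05510994]
```

View pics/c1.png

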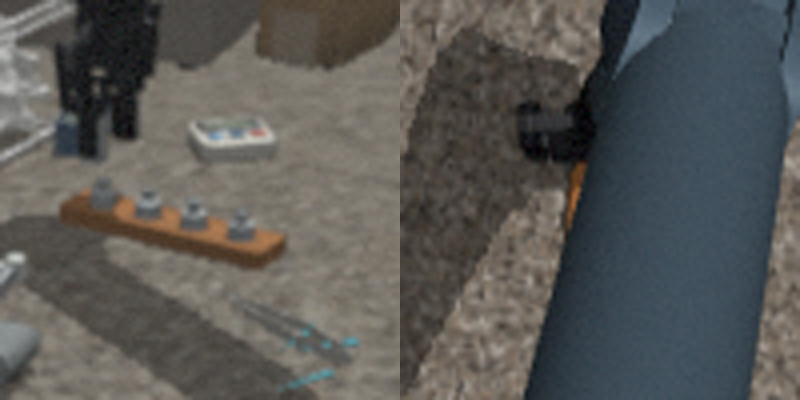

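step_arm([
  {"x": 0, "y": 0, "z": 0, "rx": 0, "ry": 0, "rz": 0},
  {"x": 0, "y": 0, "z": 0, "rx": 0, "ry": 0, "rz": 0},
  {"x": 0, "y": 0, "z": 0, "rx": 0, "ry": 0, "rz": 0},
])

```text
time_s: 2.45
tool_pos: [0.5963, -0.3079, 0.0641]
tool_rot: [179.9, -0.3, -0.0]
force: [1.4, 0.5, 0.1]
gripper_width: 0.0494
grasp_force: 0.0
```

step_arm([
  {"x": 0, "y": 0, "z": 0, "rx": 0, "ry": 0, "rz": 0},
  {"x": 0, "y": 0, "z": 0, "rx": 0, "ry": 0, "rz": 0},
  {"x": 0, "y": 0, "z": 0, "rx": 0, "ry": 0, "rz": 0},
  {"x": 0, "y": 0, "z": 0, "rx": 0, "ry": 0, "rz": 0},
])

```text
time_s: 2.78
tool_pos: [0.5946, -0.3071, 0.062]
tool_rot: [180.0, -0.1, -0.0]
force: [-0.2, 0.6, 0.7]
gripper_width: 0.0499
grasp_force: 0.0
```

step_arm([
  {"x": 0, "y": -0.001, "z": 0.005, "rx": 0, "ry": 0, "rz": 0},
  {"x": 0, "y": 0, "z": 0.009, "rx": 0, "ry": 0, "rz": 0},
  {"x": 0, "y": 0, "z": 0.011, "rx": 0, "ry": 0, "rz": 0},
  {"x": 0, "y": 0, "z": 0.009, "rx": 0, "ry": 0, "rz": 0},
  {"x": 0, "y": 0, "z": 0.006, "rx": 0, "ry": 0, "rz": 0},
  {"x": 0, "y": 0, "z": 0.003, "rx": 0, "ry": 0, "rz": 0},
  {"x": 0, "y": 0, "z": 0, "rx": 0, "ry": 0, "rz": 0},
  {"x": 0, "y": 0, "z": 0, "rx": 0, "ry": 0, "rz": 0},
])

```text
time_s: 3.45
tool_pos: [0.5942, -0.3059, 0.0179]
tool_rot: [-180.0, 0.0, -0.0]
force: [0.8, -0.3, -0.0]
gripper_width: 0.0495
grasp_force: 0.0
```

step_arm([
  {"x": 0, "y": 0, "z": 0, "rx": 0, "ry": 0, "rz": 0},
  {"x": 0, "y": 0, "z": 0, "rx": 0, "ry": 0, "rz": 0},
  {"x": 0, "y": 0, "z": 0, "rx": 0, "ry": 0, "rz": 0},
  {"x": 0, "y": 0, "z": 0, "rx": 0, "ry": 0, "rz": 0},
  {"x": 0, "y": 0, "z": 0, "rx": 0, "ry": 0, "rz": 0},
], grip=0.01)

```text
time_s: 3.87
tool_pos: [0.5951, -0.3064, 0.0193]
tool_rot: [180.0, -0.1, -0.0]
force: [-0.9, -0.5, 3.3]
gripper_width: 0.0162
grasp_force: 58.6
```

step_arm([
  {"x": 0, "y": 0, "z": -0.004, "rx": 0, "ry": 0, "rz": 0},
  {"x": 0, "y": 0, "z": -0.008, "rx": 0, "ry": 0, "rz": 0},
  {"x": 0, "y": 0, "z": -0.012, "rx": 0, "ry": 0, "rz": 0},
  {"x": 0, "y": 0, "z": -0.012, "rx": 0, "ry": 0, "rz": 0},
  {"x": 0, "y": 0, "z": -0.012, "rx": 0, "ry": 0, "rz": 0},
  {"x": 0, "y": 0, "z": -0.008, "rx": 0, "ry": 0, "rz": 0},
  {"x": 0, "y": 0, "z": -0.004, "rx": 0, "ry": 0, "rz": 0},
  {"x": 0, "y": 0, "z": 0, "rx": 0, "ry": 0, "rz": 0},
])

```text
time_s: 4.53
tool_pos: [0.5955, -0.3064, 0.0804]
tool_rot: [179.9, -0.2, -0.0]
force: [1.0, -1.1, 0.1]
gripper_width: 0.0162
grasp_force: 58.8
```

```bash
python3 - <<'E'
from h import *
s=grab('side'); q=ctrl.sense(); print(q['tool_pos'],q['gripper_width'],q['grasp_force'],q['force'])
u,v=proj(s,q['tool_pos']); print(u,v); u,v=int(u),int(v)
a=cv2.resize(s['color'][v-50:v+50,u-50:u+80],None,fx=6,fy=6,interpolation=cv2.INTER_CUBIC)
cv2.imwrite('pics/c2.png',a[...,::-1])
E
```

```text
[ 0.59476095 -0.30613926  0.07927788] 0.01635764202813148 58.84612556314096 [ 0.04277303 -1.4172897  -0.44613074]
295.86347711549416 201.1030756337395
```

View pics/c2.png

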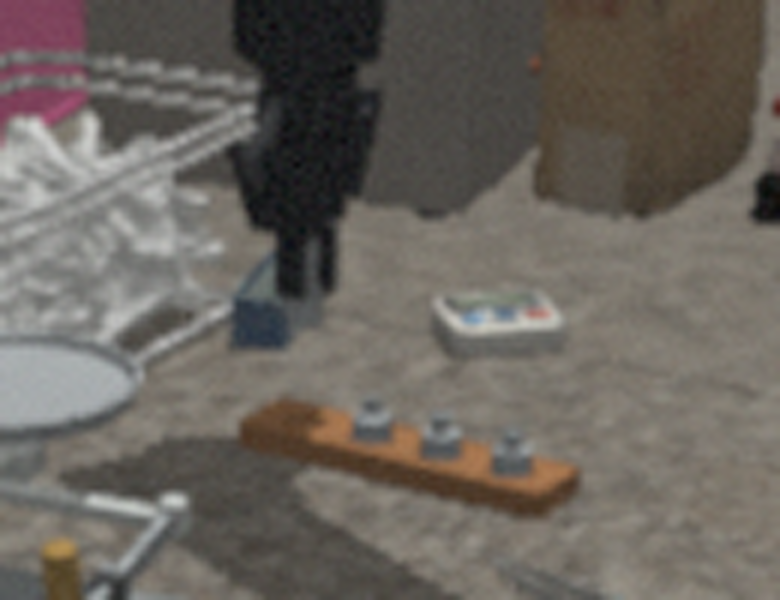

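step_arm([
  {"x": 0, "y": 0, "z": -0.008, "rx": 0, "ry": 0, "rz": 0},
  {"x": 0, "y": -0.004, "z": -0.016, "rx": 0, "ry": 0, "rz": 0},
  {"x": 0, "y": -0.01, "z": -0.022, "rx": 0, "ry": 0, "rz": 0},
  {"x": 0, "y": -0.018, "z": -0.022, "rx": 0, "ry": 0, "rz": 0},
  {"x": 0, "y": -0.022, "z": -0.02, "rx": 0, "ry": 0, "rz": 0},
  {"x": 0, "y": -0.024, "z": -0.016, "rx": 0, "ry": 0, "rz": 0},
  {"x": 0.002, "y": -0.024, "z": -0.01, "rx": 0, "ry": 0, "rz": 0},
  {"x": 0.004, "y": -0.024, "z": -0.004, "rx": 0, "ry": 0, "rz": 0},
])

```text
time_s: 5.25
tool_pos: [0.6015, -0.1792, 0.2001]
tool_rot: [179.9, -0.3, -0.0]
force: [0.3, 0.0, -0.9]
gripper_width: 0.0163
grasp_force: 58.8
```

step_arm([
  {"x": 0.006, "y": -0.024, "z": 0, "rx": 0, "ry": 0, "rz": 0},
  {"x": 0.006, "y": -0.024, "z": 0, "rx": 0, "ry": 0, "rz": 0},
  {"x": 0.006, "y": -0.024, "z": 0, "rx": 0, "ry": 0, "rz": 0},
  {"x": 0.004, "y": -0.022, "z": 0, "rx": 0, "ry": 0, "rz": 0},
  {"x": 0.003, "y": -0.018, "z": 0, "rx": 0, "ry": 0, "rz": 0},
  {"x": 0.002, "y": -0.014, "z": 0, "rx": 0, "ry": 0, "rz": 0},
  {"x": 0.001, "y": -0.01, "z": 0, "rx": 0, "ry": 0, "rz": 0},
  {"x": 0, "y": -0.006, "z": 0, "rx": 0, "ry": 0, "rz": 0},
])

```text
time_s: 5.92
tool_pos: [0.6285, -0.0362, 0.1968]
tool_rot: [-180.0, -0.0, 0.1]
force: [-0.4, 0.6, -0.6]
gripper_width: 0.0163
grasp_force: 58.8
```

step_arm([
  {"x": 0, "y": -0.003, "z": 0, "rx": 0, "ry": 0, "rz": 0},
  {"x": 0, "y": -0.002, "z": 0.005, "rx": 0, "ry": 0, "rz": 0},
  {"x": 0, "y": 0, "z": 0.008, "rx": 0, "ry": 0, "rz": 0},
  {"x": 0, "y": 0, "z": 0.008, "rx": 0, "ry": 0, "rz": 0},
  {"x": 0, "y": 0, "z": 0.008, "rx": 0, "ry": 0, "rz": 0},
  {"x": 0, "y": 0, "z": 0.006, "rx": 0, "ry": 0, "rz": 0},
  {"x": 0, "y": 0, "z": 0.003, "rx": 0, "ry": 0, "rz": 0},
  {"x": 0, "y": 0, "z": 0, "rx": 0, "ry": 0, "rz": 0},
])

```text
time_s: 6.58
tool_pos: [0.6273, -0.0334, 0.1566]
tool_rot: [-180.0, 0.2, -0.0]
force: [-0.4, 0.3, -0.8]
gripper_width: 0.0166
grasp_force: 58.8
```

step_arm([
  {"x": 0, "y": 0, "z": 0, "rx": 0, "ry": 0, "rz": 0},
  {"x": 0, "y": 0, "z": 0, "rx": 0, "ry": 0, "rz": 0},
  {"x": 0, "y": 0, "z": 0, "rx": 0, "ry": 0, "rz": 0},
  {"x": 0, "y": 0, "z": 0, "rx": 0, "ry": 0, "rz": 0},
  {"x": 0, "y": 0, "z": 0, "rx": 0, "ry": 0, "rz": 0},
  {"x": 0, "y": 0, "z": 0, "rx": 0, "ry": 0, "rz": 0},
])

```text
time_s: 7.08
tool_pos: [0.6285, -0.033, 0.1586]
tool_rot: [180.0, -0.0, -0.0]
force: [0.7, 0.4, -1.1]
gripper_width: 0.0161
grasp_force: 58.8
```

```bash
python3 - <<'E'
from h import *
s=grab('side'); q=ctrl.sense(); print(q['time_s'],q['tool_pos'],q['force'])
u,v=proj(s,q['tool_pos']); print(u,v); u,v=int(u),int(v)
a=cv2.resize(s['color'][v-60:v+40,u-65:u+65],None,fx=6,fy=6,interpolation=cv2.INTER_CUBIC)
cv2.imwrite('pics/c3.png',a[...,::-1])
E
```

```text
7.1333 [ 0.62846503 -0.03297667  0.15854071] [ 0.20705344 -0.07523853 -0.55431208]
236.96312094443098 202.10477851566677
```

View pics/c3.png

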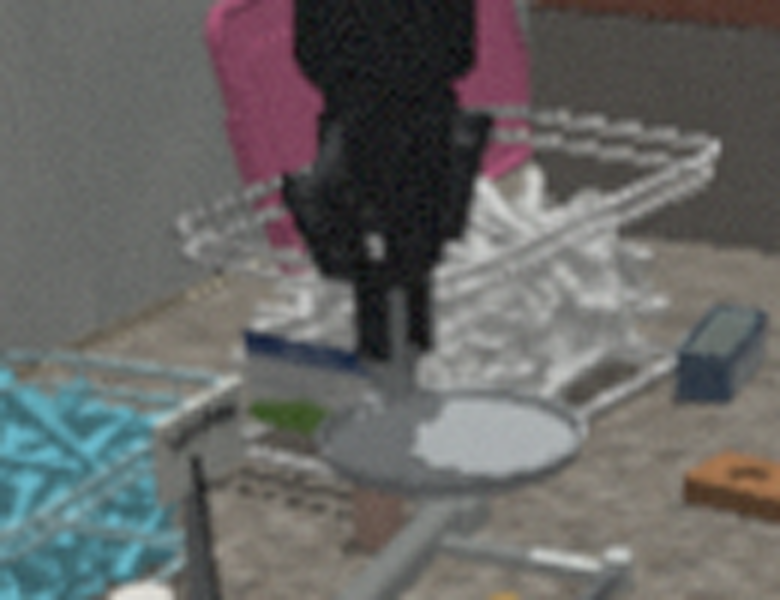

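step_arm([
  {"x": 0, "y": 0, "z": 0.002, "rx": 0, "ry": 0, "rz": 0},
  {"x": 0, "y": 0, "z": 0.004, "rx": 0, "ry": 0, "rz": 0},
  {"x": 0, "y": 0, "z": 0.005, "rx": 0, "ry": 0, "rz": 0},
  {"x": 0, "y": 0, "z": 0.004, "rx": 0, "ry": 0, "rz": 0},
  {"x": 0, "y": 0, "z": 0.002, "rx": 0, "ry": 0, "rz": 0},
  {"x": 0, "y": 0, "z": 0.001, "rx": 0, "ry": 0, "rz": 0},
  {"x": 0, "y": 0, "z": 0, "rx": 0, "ry": 0, "rz": 0},
  {"x": 0, "y": 0, "z": 0, "rx": 0, "ry": 0, "rz": 0},
])

```text
time_s: 7.8
tool_pos: [0.6284, -0.033, 0.1402]
tool_rot: [-180.0, 0.0, -0.0]
force: [-0.3, -0.5, -0.8]
gripper_width: 0.0162
grasp_force: 58.8
```

```bash
python3 - <<'E'
from h import *
s=grab('side'); q=ctrl.sense(); print(q['tool_pos'],q['force'])
c=cloud(s)
m=(np.hypot(c[...,0]-.6285,c[...,1]+.033)<.014)&(c[...,2]>.11)&(c[...,2]<.16)
for v in np.unique(np.nonzero(m)[0]): print(v, c[v][m[v]].mean(0).round(4), s['color'][v][m[v]].mean(0).round(), m[v].sum())
E
```

```text
[ 0.62853547 -0.03297768  0.14042629] [ 0.35002096 -0.02885594 -0.13108181]
201 [ 0.6239 -0.0427  0.1592] [25. 24. 26.] 2
202 [ 0.6215 -0.0413  0.1573] [28. 30. 33.] 3
203 [ 0.6203 -0.0392  0.1555] [34. 37. 37.] 3
204 [ 0.6225 -0.0424  0.1513] [35. 34. 36.] 3
205 [ 0.6213 -0.0349  0.1512] [46. 48. 48.] 5
206 [ 0.6221 -0.0384  0.1472] [58. 61. 61.] 3
207 [ 0.6205 -0.0389  0.1446] [62. 64. 65.] 3
208 [ 0.6197 -0.0374  0.1424] [88. 88. 89.] 2
209 [ 0.6196 -0.0324  0.1413] [86. 87. 88.] 1
210 [ 0.6216 -0.0291  0.1394] [83. 86. 87.] 3
211 [ 0.6266 -0.0298  0.1355] [85. 88. 87.] 5
212 [ 0.6258 -0.0287  0.1333] [89. 92. 92.] 7
213 [ 0.6253 -0.0287  0.1306] [92. 94. 95.] 8
214 [ 0.6262 -0.03    0.1272] [108. 112. 113.] 10
215 [ 0.6267 -0.0266  0.1256] [108. 110. 111.] 6
216 [ 0.6235 -0.0231  0.1246] [107. 111. 112.] 5
```

step_arm([
  {"x": 0, "y": 0, "z": 0, "rx": 0, "ry": 0, "rz": 0},
  {"x": 0, "y": 0, "z": 0, "rx": 0, "ry": 0, "rz": 0},
  {"x": 0, "y": 0, "z": 0, "rx": 0, "ry": 0, "rz": 0},
  {"x": 0, "y": 0, "z": 0, "rx": 0, "ry": 0, "rz": 0},
  {"x": 0, "y": 0, "z": -0.005, "rx": 0, "ry": 0, "rz": 0},
  {"x": 0, "y": 0, "z": -0.012, "rx": 0, "ry": 0, "rz": 0},
  {"x": 0, "y": 0, "z": -0.016, "rx": 0, "ry": 0, "rz": 0},
  {"x": 0, "y": 0, "z": -0.012, "rx": 0, "ry": 0, "rz": 0},
], grip=0.045)

```text
time_s: 8.52
tool_pos: [0.6291, -0.033, 0.1875]
tool_rot: [-180.0, -0.1, -0.0]
force: [1.3, 0.5, 0.4]
gripper_width: 0.0449
grasp_force: 0.0
```

step_arm([
  {"x": 0, "y": 0.008, "z": -0.005, "rx": 0, "ry": 0, "rz": 0},
  {"x": -0.002, "y": 0.016, "z": 0, "rx": 0, "ry": 0, "rz": 0},
  {"x": -0.004, "y": 0.022, "z": 0, "rx": 0, "ry": 0, "rz": 0},
  {"x": -0.006, "y": 0.024, "z": 0, "rx": 0, "ry": 0, "rz": 0},
  {"x": -0.008, "y": 0.024, "z": 0, "rx": 0, "ry": 0, "rz": 0},
  {"x": -0.01, "y": 0.024, "z": 0, "rx": 0, "ry": 0, "rz": 0},
  {"x": -0.01, "y": 0.024, "z": 0, "rx": 0, "ry": 0, "rz": 0},
  {"x": -0.01, "y": 0.024, "z": 0.002, "rx": 0, "ry": 0, "rz": 0},
])

```text
time_s: 9.18
tool_pos: [0.578, -0.2011, 0.1892]
tool_rot: [180.0, -0.1, -0.0]
force: [0.7, 0.4, 0.1]
gripper_width: 0.0449
grasp_force: 0.0
```

step_arm([
  {"x": -0.008, "y": 0.024, "z": 0.006, "rx": 0, "ry": 0, "rz": 0},
  {"x": -0.006, "y": 0.023, "z": 0.012, "rx": 0, "ry": 0, "rz": 0},
  {"x": -0.004, "y": 0.02, "z": 0.016, "rx": 0, "ry": 0, "rz": 0},
  {"x": -0.003, "y": 0.016, "z": 0.018, "rx": 0, "ry": 0, "rz": 0},
  {"x": -0.002, "y": 0.01, "z": 0.018, "rx": 0, "ry": 0, "rz": 0},
  {"x": 0, "y": 0.006, "z": 0.016, "rx": 0, "ry": 0, "rz": 0},
  {"x": 0, "y": 0.003, "z": 0.012, "rx": 0, "ry": 0, "rz": 0},
  {"x": 0, "y": 0.001, "z": 0.006, "rx": 0, "ry": 0, "rz": 0},
])

```text
time_s: 9.85
tool_pos: [0.5537, -0.3029, 0.0825]
tool_rot: [-180.0, 0.2, -0.1]
force: [-0.5, 0.5, -0.4]
gripper_width: 0.0449
grasp_force: 0.0
```

```bash
cat >> h.py <<'E'
PR=(.602,-.033); PL=(.588,.2215)
def pans(n='top'):
    f=grab(n); c=cloud(f); out=[]
    for P in (PL,PR):
        m=(np.hypot(c[...,0]-P[0],c[...,1]-P[1])<.047)&(c[...,2]>.07)&(c[...,2]<.14)
        z=c[...,2][m]; md=np.median(z) if len(z) else np.nan; z=z[np.abs(z-md)<.006]; out+= [round(float(z.mean()),4) if len(z) else None,len(z)]
    return f,out
E
python3 - <<'E'
from h import *
q=ctrl.sense(); print(q['time_s'],q['tool_pos'])
f,o=pans('top'); print(o); f,o=pans('side'); print(o)
a=cv2.resize(f['color'][165:295,180:380],None,fx=4,fy=4,interpolation=cv2.INTER_CUBIC)
cv2.imwrite('pics/c4.png',a[...,::-1])
E
```

```text
9.85 [ 0.55371064 -0.30289086  0.08247614]
[0.0841, 897, 0.1255, 1164]
[0.0844, 548, 0.1258, 341]
```

View pics/c4.png

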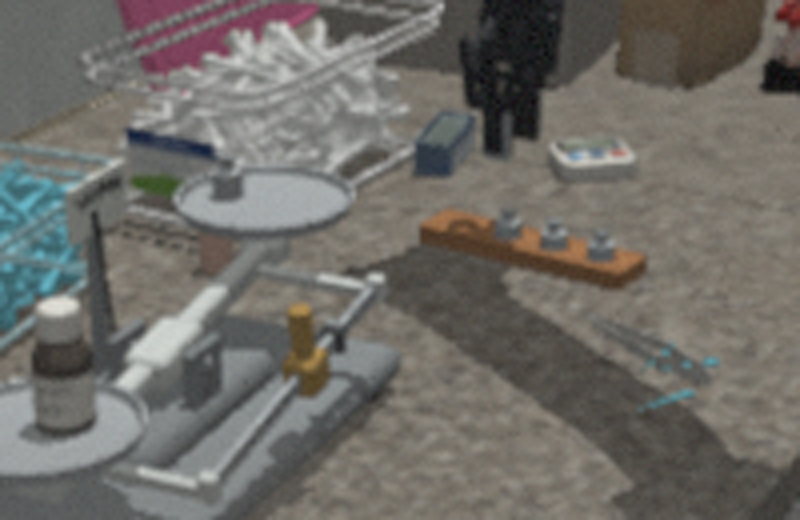

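step_arm([
  {"x": 0, "y": 0, "z": 0.006, "rx": 0, "ry": 0, "rz": 0},
  {"x": 0, "y": 0, "z": 0.012, "rx": 0, "ry": 0, "rz": 0},
  {"x": 0, "y": 0, "z": 0.014, "rx": 0, "ry": 0, "rz": 0},
  {"x": 0, "y": 0, "z": 0.013, "rx": 0, "ry": 0, "rz": 0},
  {"x": 0, "y": 0, "z": 0.01, "rx": 0, "ry": 0, "rz": 0},
  {"x": 0, "y": 0, "z": 0.007, "rx": 0, "ry": 0, "rz": 0},
  {"x": 0, "y": 0, "z": 0.004, "rx": 0, "ry": 0, "rz": 0},
  {"x": 0, "y": 0, "z": 0.002, "rx": 0, "ry": 0, "rz": 0},
])

```text
time_s: 10.62
tool_pos: [0.5547, -0.3017, 0.015]
tool_rot: [-180.0, 0.1, -0.0]
force: [-0.9, -0.4, -0.6]
gripper_width: 0.0452
grasp_force: 0.0
```

step_arm([
  {"x": 0, "y": 0, "z": 0.001, "rx": 0, "ry": 0, "rz": 0},
  {"x": 0, "y": 0, "z": 0, "rx": 0, "ry": 0, "rz": 0},
  {"x": 0, "y": 0, "z": 0, "rx": 0, "ry": 0, "rz": 0},
  {"x": 0, "y": 0, "z": 0, "rx": 0, "ry": 0, "rz": 0},
])

```text
time_s: 10.95
tool_pos: [0.5559, -0.3023, 0.016]
tool_rot: [180.0, -0.1, -0.0]
force: [-1.0, -0.0, -0.5]
gripper_width: 0.0448
grasp_force: 0.0
```

step_arm([
  {"x": 0, "y": 0, "z": 0, "rx": 0, "ry": 0, "rz": 0},
  {"x": 0, "y": 0, "z": 0, "rx": 0, "ry": 0, "rz": 0},
  {"x": 0, "y": 0, "z": 0, "rx": 0, "ry": 0, "rz": 0},
  {"x": 0, "y": 0, "z": 0, "rx": 0, "ry": 0, "rz": 0},
  {"x": 0, "y": 0, "z": 0, "rx": 0, "ry": 0, "rz": 0},
  {"x": 0, "y": 0, "z": 0, "rx": 0, "ry": 0, "rz": 0},
], grip=0.01)

```text
time_s: 11.45
tool_pos: [0.5557, -0.3025, 0.016]
tool_rot: [180.0, -0.1, -0.0]
force: [-1.2, -0.7, 5.0]
gripper_width: 0.0162
grasp_force: 58.7
```

step_arm([
  {"x": 0, "y": 0, "z": -0.004, "rx": 0, "ry": 0, "rz": 0},
  {"x": 0, "y": 0, "z": -0.01, "rx": 0, "ry": 0, "rz": 0},
  {"x": 0, "y": 0, "z": -0.018, "rx": 0, "ry": 0, "rz": 0},
  {"x": 0, "y": -0.003, "z": -0.024, "rx": 0, "ry": 0, "rz": 0},
  {"x": 0.001, "y": -0.007, "z": -0.026, "rx": 0, "ry": 0, "rz": 0},
  {"x": 0.002, "y": -0.012, "z": -0.026, "rx": 0, "ry": 0, "rz": 0},
  {"x": 0.003, "y": -0.018, "z": -0.024, "rx": 0, "ry": 0, "rz": 0},
  {"x": 0.004, "y": -0.022, "z": -0.02, "rx": 0, "ry": 0, "rz": 0},
])

```text
time_s: 12.12
tool_pos: [0.5649, -0.2408, 0.1696]
tool_rot: [180.0, -0.0, -0.2]
force: [0.6, 0.6, -0.0]
gripper_width: 0.0166
grasp_force: 59.0
```

step_arm([
  {"x": 0.005, "y": -0.024, "z": -0.015, "rx": 0, "ry": 0, "rz": 0},
  {"x": 0.005, "y": -0.025, "z": -0.009, "rx": 0, "ry": 0, "rz": 0},
  {"x": 0.005, "y": -0.026, "z": -0.004, "rx": 0, "ry": 0, "rz": 0},
  {"x": 0.005, "y": -0.026, "z": 0, "rx": 0, "ry": 0, "rz": 0},
  {"x": 0.004, "y": -0.025, "z": 0, "rx": 0, "ry": 0, "rz": 0},
  {"x": 0.004, "y": -0.022, "z": 0, "rx": 0, "ry": 0, "rz": 0},
  {"x": 0.003, "y": -0.018, "z": 0, "rx": 0, "ry": 0, "rz": 0},
  {"x": 0.002, "y": -0.015, "z": 0, "rx": 0, "ry": 0, "rz": 0},
])

```text
time_s: 12.78
tool_pos: [0.5978, -0.0556, 0.1954]
tool_rot: [-179.9, 0.1, 0.2]
force: [-0.1, 0.3, -0.4]
gripper_width: 0.0168
grasp_force: 59.0
```

step_arm([
  {"x": 0.0005, "y": -0.012, "z": 0, "rx": 0, "ry": 0, "rz": 0},
  {"x": 0, "y": -0.008, "z": 0.003, "rx": 0, "ry": 0, "rz": 0},
  {"x": 0, "y": -0.0045, "z": 0.006, "rx": 0, "ry": 0, "rz": 0},
  {"x": 0, "y": -0.002, "z": 0.009, "rx": 0, "ry": 0, "rz": 0},
  {"x": 0, "y": 0, "z": 0.009, "rx": 0, "ry": 0, "rz": 0},
  {"x": 0, "y": 0, "z": 0.009, "rx": 0, "ry": 0, "rz": 0},
  {"x": 0, "y": 0, "z": 0.006, "rx": 0, "ry": 0, "rz": 0},
  {"x": 0, "y": 0, "z": 0.003, "rx": 0, "ry": 0, "rz": 0},
])

```text
time_s: 13.45
tool_pos: [0.5975, -0.0338, 0.1482]
tool_rot: [180.0, 0.2, -0.1]
force: [1.0, 0.2, 0.3]
gripper_width: 0.0163
grasp_force: 59.0
```

step_arm([
  {"x": 0, "y": 0, "z": 0, "rx": 0, "ry": 0, "rz": 0},
  {"x": 0, "y": 0, "z": 0, "rx": 0, "ry": 0, "rz": 0},
  {"x": 0, "y": 0, "z": 0, "rx": 0, "ry": 0, "rz": 0},
  {"x": 0, "y": 0, "z": 0, "rx": 0, "ry": 0, "rz": 0},
  {"x": 0, "y": 0, "z": 0, "rx": 0, "ry": 0, "rz": 0},
  {"x": 0, "y": 0, "z": 0, "rx": 0, "ry": 0, "rz": 0},
])

```text
time_s: 13.95
tool_pos: [0.5992, -0.0325, 0.1508]
tool_rot: [180.0, -0.1, -0.0]
force: [0.6, -0.3, 0.1]
gripper_width: 0.0166
grasp_force: 59.0
```

step_arm([
  {"x": 0, "y": 0, "z": 0.002, "rx": 0, "ry": 0, "rz": 0},
  {"x": 0, "y": 0, "z": 0.003, "rx": 0, "ry": 0, "rz": 0},
  {"x": 0, "y": 0, "z": 0.003, "rx": 0, "ry": 0, "rz": 0},
  {"x": 0, "y": 0, "z": 0.002, "rx": 0, "ry": 0, "rz": 0},
  {"x": 0, "y": 0, "z": 0.001, "rx": 0, "ry": 0, "rz": 0},
  {"x": 0, "y": 0, "z": 0.001, "rx": 0, "ry": 0, "rz": 0},
  {"x": 0, "y": 0, "z": 0, "rx": 0, "ry": 0, "rz": 0},
  {"x": 0, "y": 0, "z": 0, "rx": 0, "ry": 0, "rz": 0},
])

```text
time_s: 14.62
tool_pos: [0.5989, -0.0325, 0.1382]
tool_rot: [-180.0, 0.0, -0.0]
force: [-0.5, -0.3, -0.1]
gripper_width: 0.0168
grasp_force: 59.0
```

```bash
python3 - <<'E'
from h import *
f,o=pans('side'); q=ctrl.sense(); print(q['tool_pos'],q['force'],o)
c=cloud(f)
m=(np.hypot(c[...,0]-.599,c[...,1]+.033)<.014)&(c[...,2]>.11)&(c[...,2]<.16)
for v in np.unique(np.nonzero(m)[0]): print(v, c[v][m[v]].mean(0).round(4), f['color'][v][m[v]].mean(0).round(), m[v].sum())
E
```

```text
[ 0.59895875 -0.03249246  0.13837063] [ 0.35467321 -0.59144379 -0.51754614] [0.0843, 549, 0.1259, 292]
203 [ 0.5959 -0.0436  0.1581] [26. 27. 27.] 3
204 [ 0.5932 -0.0391  0.1573] [29. 29. 30.] 3
205 [ 0.5932 -0.0414  0.1538] [31. 32. 32.] 4
206 [ 0.5943 -0.0407  0.1512] [30. 31. 31.] 3
207 [ 0.5927 -0.0404  0.1488] [50. 50. 50.] 4
208 [ 0.5926 -0.0376  0.147 ] [69. 68. 70.] 3
209 [ 0.5897 -0.0376  0.1448] [53. 56. 54.] 3
210 [ 0.5895 -0.0372  0.1423] [73. 74. 76.] 3
211 [ 0.5904 -0.0337  0.1406] [86. 88. 88.] 1
212 [ 0.5964 -0.0255  0.1396] [82. 83. 84.] 3
213 [ 0.5911 -0.0281  0.1369] [83. 85. 85.] 3
214 [ 0.5964 -0.026   0.1339] [86. 88. 89.] 8
215 [ 0.5962 -0.0303  0.1297] [101. 104. 105.] 10
216 [ 0.5991 -0.0324  0.1258] [112. 115. 116.] 11
217 [ 0.5964 -0.0256  0.1259] [110. 114. 114.] 10
218 [ 0.5922 -0.0227  0.1249] [107. 110. 110.] 3
```

Foot about 3 mm above the floor; lower 2 mm more and release.

step_arm([
  {"x": 0, "y": 0, "z": 0.001, "rx": 0, "ry": 0, "rz": 0},
  {"x": 0, "y": 0, "z": 0.001, "rx": 0, "ry": 0, "rz": 0},
  {"x": 0, "y": 0, "z": 0, "rx": 0, "ry": 0, "rz": 0},
  {"x": 0, "y": 0, "z": 0, "rx": 0, "ry": 0, "rz": 0},
])

```text
time_s: 15.0
tool_pos: [0.5988, -0.0325, 0.1362]
tool_rot: [-180.0, 0.0, -0.0]
force: [-0.4, 0.4, -0.4]
gripper_width: 0.0165
grasp_force: 59.0
```

step_arm([
  {"x": 0, "y": 0, "z": 0, "rx": 0, "ry": 0, "rz": 0},
  {"x": 0, "y": 0, "z": 0, "rx": 0, "ry": 0, "rz": 0},
  {"x": 0, "y": 0, "z": 0, "rx": 0, "ry": 0, "rz": 0},
  {"x": 0, "y": 0, "z": 0, "rx": 0, "ry": 0, "rz": 0},
  {"x": 0, "y": 0, "z": -0.005, "rx": 0, "ry": 0, "rz": 0},
  {"x": 0, "y": 0, "z": -0.012, "rx": 0, "ry": 0, "rz": 0},
  {"x": 0, "y": 0, "z": -0.016, "rx": 0, "ry": 0, "rz": 0},
  {"x": 0, "y": 0, "z": -0.016, "rx": 0, "ry": 0, "rz": 0},
], grip=0.045)

```text
time_s: 15.67
tool_pos: [0.5988, -0.0324, 0.1865]
tool_rot: [-180.0, 0.0, -0.0]
force: [0.8, 0.4, 0.2]
gripper_width: 0.0447
grasp_force: 0.0
```

step_arm([
  {"x": 0, "y": 0, "z": -0.01, "rx": 0, "ry": 0, "rz": 0},
  {"x": 0, "y": 0, "z": -0.004, "rx": 0, "ry": 0, "rz": 0},
  {"x": 0, "y": 0, "z": 0, "rx": 0, "ry": 0, "rz": 0},
  {"x": 0, "y": 0, "z": 0, "rx": 0, "ry": 0, "rz": 0},
  {"x": 0, "y": 0, "z": 0, "rx": 0, "ry": 0, "rz": 0},
  {"x": 0, "y": 0, "z": 0, "rx": 0, "ry": 0, "rz": 0},
  {"x": 0, "y": 0, "z": 0, "rx": 0, "ry": 0, "rz": 0},
  {"x": 0, "y": 0, "z": 0, "rx": 0, "ry": 0, "rz": 0},
])

```text
time_s: 16.33
tool_pos: [0.5984, -0.0325, 0.1985]
tool_rot: [-180.0, 0.1, -0.0]
force: [-0.8, 0.2, 0.2]
gripper_width: 0.0446
grasp_force: 0.0
```

```bash
python3 - <<'E'
from h import *
q=ctrl.sense(); print(q['time_s'],q['tool_pos'])
f,o=pans('top'); print(o); f,o=pans('side'); print(o)
a=cv2.resize(f['color'][165:295,180:380],None,fx=4,fy=4,interpolation=cv2.INTER_CUBIC)
cv2.imwrite('pics/c5.png',a[...,::-1])
E
```

```text
16.3333 [ 0.5983807  -0.03248054  0.19849702]
[0.1255, 961, 0.0841, 385]
[0.1258, 514, 0.0846, 322]
```

View pics/c5.png

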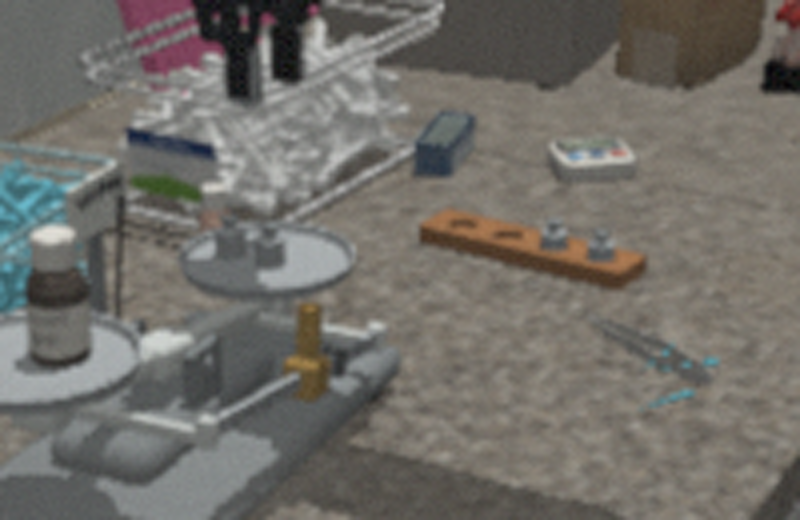

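```bash
cat >> h.py <<'E'
def knob(n='side',ztop=None):
    f=grab(n); c=cloud(f); hsv=cv2.cvtColor(f['color'],cv2.COLOR_RGB2HSV)
    m=(cv2.inRange(hsv,(14,110,50),(34,255,255))>0)&(c[...,0]>.47)&(c[...,0]<.54)&(c[...,1]>-.02)&(c[...,1]<.2)&(c[...,2]>.04)
    q=c[m]; return f,q
E
python3 - <<'E'
from h import *
for n in('side','top'):
    f,q=knob(n); h=q[:,2]; zt=np.percentile(h,96); print(n,len(q),'zmax',zt.round(4))
    for a,b in((0,.006),(.006,.012),(.012,.018),(.018,.024),(.024,.034),(.034,.05)):
        k=q[(zt-h>=a)&(zt-h<b)]
        if len(k): print(a,len(k),k.mean(0).round(4),np.percentile(k[:,1],[5,95]).round(4))
print(ctrl.sense()['time_s'])
E
```

```text
side 115 zmax 0.1164
0 12 [0.5062 0.078  0.1138] [0.0734 0.0818]
0.006 11 [0.5049 0.0798 0.1078] [0.0771 0.0822]
0.012 9 [0.5046 0.0815 0.1021] [0.0783 0.0838]
0.018 12 [0.5047 0.0817 0.0951] [0.0785 0.0852]
0.024 35 [0.5041 0.0847 0.0862] [0.0789 0.0907]
0.034 31 [0.4971 0.0874 0.0765] [0.0783 0.0931]Traceback (most recent call last):
  File "<stdin>", line 3, in <module>
    return _quantile_unchecked(
        a, q, axis, out, overwrite_input, method, keepdims, weights)
    return _ureduce(a,
                    func=_quantile_ureduce_func,
    ...<5 lines>...
                    overwrite_input=overwrite_input,
                    method=method)
    r = func(a, **kwargs)
    result = _quantile(arr,
                       quantiles=q,
    ...<2 lines>...
                       out=out,
                       weights=wgt)
    slices_having_nans = np.isnan(arr[-1, ...])
                                  ~~~^^^^^^^^^
IndexError: index -1 is out of bounds for axis 0 with size 0
```

step_arm([
  {"x": -0.006, "y": -0.006, "z": 0, "rx": 0, "ry": 0, "rz": 0},
  {"x": -0.012, "y": -0.014, "z": 0, "rx": 0, "ry": 0, "rz": 0},
  {"x": -0.017, "y": -0.019, "z": 0, "rx": 0, "ry": 0, "rz": 0},
  {"x": -0.019, "y": -0.021, "z": 0, "rx": 0, "ry": 0, "rz": 0},
  {"x": -0.017, "y": -0.019, "z": 0, "rx": 0, "ry": 0, "rz": 0},
  {"x": -0.012, "y": -0.014, "z": 0, "rx": 0, "ry": 0, "rz": 0},
  {"x": -0.006, "y": -0.008, "z": 0, "rx": 0, "ry": 0, "rz": 0},
  {"x": -0.003, "y": -0.004, "z": 0, "rx": 0, "ry": 0, "rz": 0},
], grip=0.045)

```text
time_s: 17.2
tool_pos: [0.5056, 0.0744, 0.1995]
tool_rot: [-180.0, -0.0, 0.2]
force: [0.7, -0.8, -0.5]
gripper_width: 0.045
grasp_force: 0.0
```

step_arm([
  {"x": 0, "y": 0, "z": 0.006, "rx": 0, "ry": 0, "rz": 0},
  {"x": 0, "y": 0, "z": 0.012, "rx": 0, "ry": 0, "rz": 0},
  {"x": 0, "y": 0, "z": 0.014, "rx": 0, "ry": 0, "rz": 0},
  {"x": 0, "y": 0, "z": 0.012, "rx": 0, "ry": 0, "rz": 0},
  {"x": 0, "y": 0, "z": 0.008, "rx": 0, "ry": 0, "rz": 0},
  {"x": 0, "y": 0, "z": 0.004, "rx": 0, "ry": 0, "rz": 0},
  {"x": 0, "y": 0, "z": 0, "rx": 0, "ry": 0, "rz": 0},
  {"x": 0, "y": 0, "z": 0, "rx": 0, "ry": 0, "rz": 0},
])

```text
time_s: 17.87
tool_pos: [0.507, 0.0723, 0.143]
tool_rot: [-180.0, 0.0, -0.0]
force: [-0.2, 0.3, 0.7]
gripper_width: 0.0448
grasp_force: 0.0
```

step_arm([
  {"x": 0, "y": 0, "z": 0, "rx": 0, "ry": 0, "rz": 0},
  {"x": 0, "y": 0, "z": 0, "rx": 0, "ry": 0, "rz": 0},
  {"x": 0, "y": 0, "z": 0, "rx": 0, "ry": 0, "rz": 0},
])

```text
time_s: 18.12
tool_pos: [0.5075, 0.0727, 0.144]
tool_rot: [-180.0, -0.1, -0.0]
force: [0.0, -0.1, 0.7]
gripper_width: 0.0453
grasp_force: 0.0
```

```bash
python3 - <<'E'
from h import *
f,q=knob('side'); s=ctrl.sense(); print(s['time_s'],s['tool_pos'],len(q))
p=s['tool_pos'].copy(); p[2]-=.02; u,v=map(int,proj(f,p)); print(u,v)
a=cv2.resize(f['color'][v-65:v+35,u-65:u+65],None,fx=6,fy=6,interpolation=cv2.INTER_CUBIC)
cv2.imwrite('pics/c6.png',a[...,::-1])
E
```

```text
18.1667 [0.50732568 0.07266216 0.14391528] 116
257 238
```

View pics/c6.png

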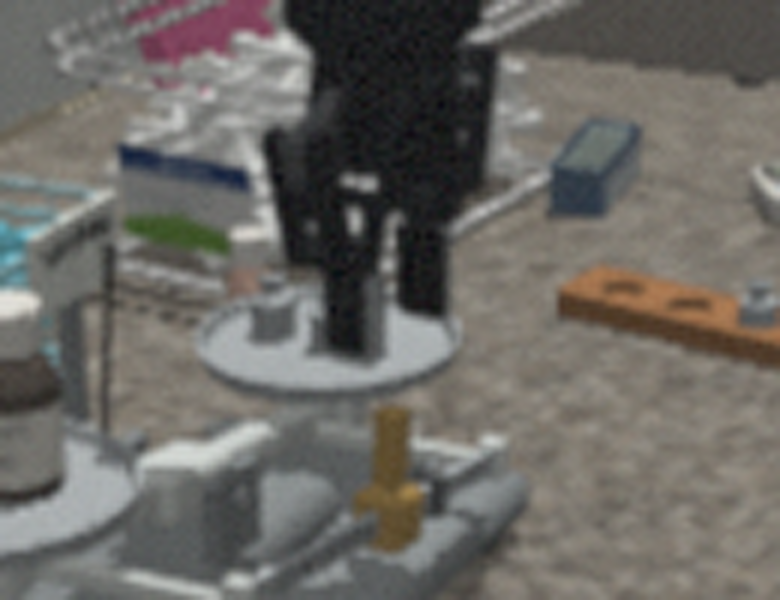

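step_arm([
  {"x": -0.001, "y": 0, "z": 0.004, "rx": 0, "ry": 0, "rz": 0},
  {"x": 0, "y": 0, "z": 0.009, "rx": 0, "ry": 0, "rz": 0},
  {"x": 0, "y": 0, "z": 0.012, "rx": 0, "ry": 0, "rz": 0},
  {"x": 0, "y": 0, "z": 0.01, "rx": 0, "ry": 0, "rz": 0},
  {"x": 0, "y": 0, "z": 0.007, "rx": 0, "ry": 0, "rz": 0},
  {"x": 0, "y": 0, "z": 0.004, "rx": 0, "ry": 0, "rz": 0},
  {"x": 0, "y": 0, "z": 0, "rx": 0, "ry": 0, "rz": 0},
  {"x": 0, "y": 0, "z": 0, "rx": 0, "ry": 0, "rz": 0},
])

```text
time_s: 18.83
tool_pos: [0.5056, 0.0725, 0.0968]
tool_rot: [-180.0, 0.1, -0.0]
force: [0.4, 0.3, 0.1]
gripper_width: 0.045
grasp_force: 0.0
```

step_arm([
  {"x": 0, "y": -0.001, "z": 0, "rx": 0, "ry": 0, "rz": 0},
  {"x": 0, "y": -0.002, "z": 0, "rx": 0, "ry": 0, "rz": 0},
  {"x": 0, "y": -0.003, "z": 0, "rx": 0, "ry": 0, "rz": 0},
  {"x": 0, "y": -0.003, "z": 0, "rx": 0, "ry": 0, "rz": 0},
  {"x": 0, "y": -0.003, "z": 0, "rx": 0, "ry": 0, "rz": 0},
  {"x": 0, "y": -0.003, "z": 0, "rx": 0, "ry": 0, "rz": 0},
  {"x": 0, "y": -0.003, "z": 0, "rx": 0, "ry": 0, "rz": 0},
  {"x": 0, "y": -0.003, "z": 0, "rx": 0, "ry": 0, "rz": 0},
])

```text
time_s: 19.5
tool_pos: [0.5061, 0.0926, 0.0975]
tool_rot: [179.9, -0.0, -0.0]
force: [-0.7, -2.5, 2.3]
gripper_width: 0.0449
grasp_force: 1.3
```

```bash
python3 - <<'E'
from h import *
q=ctrl.sense(); print(q['time_s'],q['tool_pos'],q['force'])
f,o=pans('side'); print(o); f,o=pans('top'); print(o)
E
```

```text
19.5 [0.50605145 0.09262693 0.09751011] [-0.70963293 -2.46210072  2.31712445]
[0.117, 519, 0.0934, 43]
[0.1117, 365, 0.0978, 1061]
```

step_arm([
  {"x": 0, "y": -0.003, "z": 0, "rx": 0, "ry": 0, "rz": 0},
  {"x": 0, "y": -0.003, "z": 0, "rx": 0, "ry": 0, "rz": 0},
  {"x": 0, "y": -0.003, "z": 0, "rx": 0, "ry": 0, "rz": 0},
  {"x": 0, "y": -0.003, "z": 0, "rx": 0, "ry": 0, "rz": 0},
  {"x": 0, "y": -0.003, "z": 0, "rx": 0, "ry": 0, "rz": 0},
  {"x": 0, "y": -0.003, "z": 0, "rx": 0, "ry": 0, "rz": 0},
  {"x": 0, "y": -0.003, "z": 0, "rx": 0, "ry": 0, "rz": 0},
  {"x": 0, "y": -0.003, "z": 0, "rx": 0, "ry": 0, "rz": 0},
])

```text
time_s: 20.27
tool_pos: [0.5051, 0.1175, 0.0967]
tool_rot: [180.0, 0.1, -0.0]
force: [-1.0, -2.7, -0.9]
gripper_width: 0.0451
grasp_force: 1.1
```

step_arm([
  {"x": 0, "y": -0.003, "z": 0, "rx": 0, "ry": 0, "rz": 0},
  {"x": 0, "y": -0.002, "z": 0, "rx": 0, "ry": 0, "rz": 0},
  {"x": 0, "y": -0.001, "z": 0, "rx": 0, "ry": 0, "rz": 0},
  {"x": 0, "y": 0.002, "z": 0, "rx": 0, "ry": 0, "rz": 0},
  {"x": 0, "y": 0.004, "z": 0, "rx": 0, "ry": 0, "rz": 0},
  {"x": 0, "y": 0.005, "z": 0, "rx": 0, "ry": 0, "rz": 0},
  {"x": 0, "y": 0.003, "z": 0, "rx": 0, "ry": 0, "rz": 0},
  {"x": 0, "y": 0.001, "z": 0, "rx": 0, "ry": 0, "rz": 0},
])

```text
time_s: 20.93
tool_pos: [0.5063, 0.1076, 0.0976]
tool_rot: [-180.0, -0.0, -0.1]
force: [0.1, -0.1, -0.2]
gripper_width: 0.0449
grasp_force: 0.0
```

step_arm([
  {"x": 0, "y": 0, "z": 0, "rx": 0, "ry": 0, "rz": 0},
  {"x": 0, "y": 0, "z": 0, "rx": 0, "ry": 0, "rz": 0},
  {"x": 0, "y": 0, "z": 0, "rx": 0, "ry": 0, "rz": 0},
  {"x": 0, "y": 0, "z": 0, "rx": 0, "ry": 0, "rz": 0},
  {"x": 0, "y": 0, "z": 0, "rx": 0, "ry": 0, "rz": 0},
  {"x": 0, "y": 0, "z": 0, "rx": 0, "ry": 0, "rz": 0},
  {"x": 0, "y": 0, "z": 0, "rx": 0, "ry": 0, "rz": 0},
  {"x": 0, "y": 0, "z": 0, "rx": 0, "ry": 0, "rz": 0},
])

```text
time_s: 21.6
tool_pos: [0.5058, 0.1086, 0.0972]
tool_rot: [-180.0, 0.0, -0.0]
force: [-0.5, 0.1, -0.4]
gripper_width: 0.045
grasp_force: 0.0
```

```bash
python3 - <<'E'
from h import *
q=ctrl.sense(); print(q['time_s'],q['tool_pos'],q['force'])
for i in range(6):
    f,o=pans('side' if i%2 else 'top'); print(o)
f,k=knob('side'); print(k.mean(0),len(k))
E
```

```text
21.6 [0.50582506 0.10858763 0.09724789] [-0.48829392  0.09628814 -0.39881011]
[0.0985, 238, 0.1109, 1090]
[0.099, 535, 0.1117, 13]
[0.0989, 253, 0.1107, 1078]
[0.0991, 534, 0.1113, 11]
[0.0989, 245, 0.1106, 1078]
[0.0993, 529, 0.1113, 13]
[0.50082195 0.1098585  0.09331397] 131
```

step_arm([
  {"x": 0, "y": 0.002, "z": 0, "rx": 0, "ry": 0, "rz": 0},
  {"x": 0, "y": 0.003, "z": 0, "rx": 0, "ry": 0, "rz": 0},
  {"x": 0, "y": 0.003, "z": 0, "rx": 0, "ry": 0, "rz": 0},
  {"x": 0, "y": 0.002, "z": 0, "rx": 0, "ry": 0, "rz": 0},
  {"x": 0, "y": 0, "z": 0, "rx": 0, "ry": 0, "rz": 0},
  {"x": 0, "y": 0, "z": 0, "rx": 0, "ry": 0, "rz": 0},
  {"x": 0, "y": 0, "z": 0, "rx": 0, "ry": 0, "rz": 0},
])

```text
time_s: 22.53
tool_pos: [0.5059, 0.0985, 0.0973]
tool_rot: [-180.0, -0.0, -0.0]
force: [0.6, 0.4, 0.2]
gripper_width: 0.045
grasp_force: 0.0
```

```bash
cat >> h.py <<'E'
def read(n=3):
    L=[];R=[];S=[]
    for i in range(n):
        f,o=pans('top'); L.append(o[0]-.1048);R.append(o[2]-.1048); f,o=pans('side'); S.append(o[0]-.1051)
    q=ctrl.sense(); print('t',q['time_s'],'tool',q['tool_pos'].round(4),'F',q['force'].round(1))
    print('tilt L',np.round(np.array(L)/.13,4),'R',np.round(-np.array(R)/.13,4),'sideL',np.round(np.array(S)/.13,4))
    f,k=knob('side'); z=k[:,2]
    for a in(.09,.098,.106,.114):
        m=(z>=a)&(z<a+.008)
        if m.any(): print(k[m].mean(0).round(4),m.sum())
E
python3 -c "
from h import *
read()"
```

```text
t 22.8333 tool [0.5059 0.0987 0.0973] F [-0.3 -0.2  0.2]
tilt L [-0.0431 -0.0462 -0.0454] R [-0.0438 -0.0431 -0.0438] sideL [-0.0454 -0.0446 -0.0454]
[0.5004 0.1092 0.0936] 10
[0.4992 0.1084 0.1015] 4
[0.4986 0.1092 0.109 ] 7
[0.4999 0.1068 0.1175] 5
```

step_arm([
  {"x": 0, "y": 0.001, "z": 0, "rx": 0, "ry": 0, "rz": 0},
  {"x": 0, "y": 0.002, "z": 0, "rx": 0, "ry": 0, "rz": 0},
  {"x": 0, "y": 0.002, "z": 0, "rx": 0, "ry": 0, "rz": 0},
  {"x": 0, "y": 0.002, "z": 0, "rx": 0, "ry": 0, "rz": 0},
  {"x": 0, "y": 0.002, "z": 0, "rx": 0, "ry": 0, "rz": 0},
  {"x": 0, "y": 0.0015, "z": 0, "rx": 0, "ry": 0, "rz": 0},
  {"x": 0, "y": 0.001, "z": 0, "rx": 0, "ry": 0, "rz": 0},
  {"x": 0, "y": 0, "z": 0, "rx": 0, "ry": 0, "rz": 0},
])

```text
time_s: 23.55
tool_pos: [0.5061, 0.0869, 0.0975]
tool_rot: [-180.0, -0.0, -0.0]
force: [0.6, 0.2, 0.6]
gripper_width: 0.0451
grasp_force: 0.2
```

```bash
python3 -c "
from h import *
read(1)"
```

```text
t 23.65 tool [0.5059 0.0868 0.0973] F [ 0.7 -0.6  0.1]
tilt L [0.0546] R [0.0538] sideL [0.0592]
[0.5029 0.1081 0.0928] 12
```

step_arm([
  {"x": 0, "y": 0.001, "z": 0, "rx": 0, "ry": 0, "rz": 0},
  {"x": 0, "y": 0.0015, "z": 0, "rx": 0, "ry": 0, "rz": 0},
  {"x": 0, "y": 0.0015, "z": 0, "rx": 0, "ry": 0, "rz": 0},
  {"x": 0, "y": 0.001, "z": 0, "rx": 0, "ry": 0, "rz": 0},
  {"x": 0, "y": 0.001, "z": 0, "rx": 0, "ry": 0, "rz": 0},
  {"x": 0, "y": 0, "z": 0, "rx": 0, "ry": 0, "rz": 0},
  {"x": 0, "y": 0, "z": 0, "rx": 0, "ry": 0, "rz": 0},
])

```text
time_s: 24.28
tool_pos: [0.506, 0.0807, 0.0973]
tool_rot: [180.0, -0.0, -0.0]
force: [-0.2, 1.6, 1.4]
gripper_width: 0.0449
grasp_force: 0.7
```

```bash
python3 -c "
from h import *
read(1)"
```

```text
t 24.3833 tool [0.5059 0.0807 0.0972] F [0.8 0.1 0.9]
tilt L [0.1415] R [0.1423] sideL [0.1423]
[0.5027 0.1035 0.0924] 9
```

step_arm([
  {"x": 0, "y": -0.002, "z": 0, "rx": 0, "ry": 0, "rz": 0},
  {"x": 0, "y": -0.004, "z": 0, "rx": 0, "ry": 0, "rz": 0},
  {"x": 0, "y": -0.005, "z": 0, "rx": 0, "ry": 0, "rz": 0},
  {"x": 0, "y": -0.004, "z": 0, "rx": 0, "ry": 0, "rz": 0},
  {"x": 0, "y": -0.002, "z": 0, "rx": 0, "ry": 0, "rz": 0},
  {"x": 0, "y": 0, "z": 0, "rx": 0, "ry": 0, "rz": 0},
  {"x": 0, "y": 0, "z": 0, "rx": 0, "ry": 0, "rz": 0},
  {"x": 0, "y": 0, "z": 0, "rx": 0, "ry": 0, "rz": 0},
])

```text
time_s: 25.1
tool_pos: [0.5058, 0.0978, 0.0972]
tool_rot: [180.0, 0.0, -0.0]
force: [-0.9, 0.4, -0.0]
gripper_width: 0.0451
grasp_force: 0.0
```

step_arm([
  {"x": 0, "y": 0, "z": 0, "rx": 0, "ry": 0, "rz": 0},
  {"x": 0, "y": 0, "z": 0, "rx": 0, "ry": 0, "rz": 0},
  {"x": 0, "y": 0, "z": 0, "rx": 0, "ry": 0, "rz": 0},
  {"x": 0, "y": 0, "z": 0, "rx": 0, "ry": 0, "rz": 0},
  {"x": 0, "y": 0, "z": 0, "rx": 0, "ry": 0, "rz": 0},
  {"x": 0, "y": 0, "z": 0, "rx": 0, "ry": 0, "rz": 0},
  {"x": 0, "y": 0, "z": 0, "rx": 0, "ry": 0, "rz": 0},
  {"x": 0, "y": 0, "z": 0, "rx": 0, "ry": 0, "rz": 0},
])

```text
time_s: 25.77
tool_pos: [0.5059, 0.098, 0.0973]
tool_rot: [-180.0, -0.0, -0.0]
force: [-0.2, -0.2, 0.1]
gripper_width: 0.0452
grasp_force: 0.0
```

```bash
python3 -c "
from h import *
read(3)"
```

```text
t 26.0667 tool [0.5059 0.098  0.0973] F [0.  0.4 0.6]
tilt L [-0.0085 -0.0077 -0.0085] R [-0.0069 -0.0077 -0.0077] sideL [-0.0085 -0.0092 -0.0085]
[0.5016 0.1053 0.094 ] 9
[0.5001 0.1046 0.1013] 7
[0.5003 0.1062 0.1092] 6
[0.5018 0.1011 0.1168] 13
```

step_arm([
  {"x": 0, "y": 0.002, "z": 0, "rx": 0, "ry": 0, "rz": 0},
  {"x": 0, "y": 0.003, "z": 0, "rx": 0, "ry": 0, "rz": 0},
  {"x": 0, "y": 0.003, "z": 0, "rx": 0, "ry": 0, "rz": 0},
  {"x": 0, "y": 0.003, "z": 0, "rx": 0, "ry": 0, "rz": 0},
  {"x": 0, "y": 0.0025, "z": 0, "rx": 0, "ry": 0, "rz": 0},
  {"x": 0, "y": 0.0015, "z": 0, "rx": 0, "ry": 0, "rz": 0},
  {"x": 0, "y": 0.0015, "z": 0, "rx": 0, "ry": 0, "rz": 0},
  {"x": 0, "y": 0.001, "z": 0, "rx": 0, "ry": 0, "rz": 0},
])

```text
time_s: 26.78
tool_pos: [0.5063, 0.0812, 0.0977]
tool_rot: [-179.9, -0.1, 0.0]
force: [-0.4, 2.0, 1.7]
gripper_width: 0.0456
grasp_force: 1.1
```

step_arm([
  {"x": 0, "y": 0.001, "z": 0, "rx": 0, "ry": 0, "rz": 0},
  {"x": 0, "y": 0, "z": 0, "rx": 0, "ry": 0, "rz": 0},
  {"x": 0, "y": 0, "z": 0, "rx": 0, "ry": 0, "rz": 0},
])

```text
time_s: 27.03
tool_pos: [0.5061, 0.0794, 0.0974]
tool_rot: [180.0, -0.0, -0.0]
force: [0.1, 1.6, 0.6]
gripper_width: 0.0448
grasp_force: 0.6
```

step_arm([
  {"x": 0, "y": -0.002, "z": 0, "rx": 0, "ry": 0, "rz": 0},
  {"x": 0, "y": -0.004, "z": 0, "rx": 0, "ry": 0, "rz": 0},
  {"x": 0, "y": -0.005, "z": 0, "rx": 0, "ry": 0, "rz": 0},
  {"x": 0, "y": -0.004, "z": 0, "rx": 0, "ry": 0, "rz": 0},
  {"x": 0, "y": -0.002, "z": 0, "rx": 0, "ry": 0, "rz": 0},
  {"x": 0, "y": 0, "z": 0, "rx": 0, "ry": 0, "rz": 0},
  {"x": 0, "y": 0, "z": 0, "rx": 0, "ry": 0, "rz": 0},
  {"x": 0, "y": 0, "z": 0, "rx": 0, "ry": 0, "rz": 0},
])

```text
time_s: 27.7
tool_pos: [0.5058, 0.0963, 0.0972]
tool_rot: [180.0, 0.0, -0.0]
force: [0.4, 0.0, 1.4]
gripper_width: 0.045
grasp_force: 0.0
```

step_arm([
  {"x": 0, "y": 0, "z": 0, "rx": 0, "ry": 0, "rz": 0},
  {"x": 0, "y": 0, "z": 0, "rx": 0, "ry": 0, "rz": 0},
  {"x": 0, "y": 0, "z": 0, "rx": 0, "ry": 0, "rz": 0},
  {"x": 0, "y": 0, "z": 0, "rx": 0, "ry": 0, "rz": 0},
  {"x": 0, "y": 0, "z": 0, "rx": 0, "ry": 0, "rz": 0},
  {"x": 0, "y": 0, "z": 0, "rx": 0, "ry": 0, "rz": 0},
  {"x": 0, "y": 0, "z": 0, "rx": 0, "ry": 0, "rz": 0},
  {"x": 0, "y": 0, "z": 0, "rx": 0, "ry": 0, "rz": 0},
])

```text
time_s: 28.37
tool_pos: [0.5058, 0.0965, 0.0973]
tool_rot: [-180.0, 0.0, -0.0]
force: [-0.1, 0.4, -0.4]
gripper_width: 0.0449
grasp_force: 0.0
```

```bash
python3 -c "
from h import *
read(3)"
```

```text
t 28.6667 tool [0.5059 0.0965 0.0973] F [-0.5 -0.3  0.4]
tilt L [-0.0008 -0.0008 -0.0015] R [-0. -0. -0.] sideL [-0.0008 -0.0015 -0.0015]
[0.5013 0.1029 0.0936] 11
[0.501  0.1035 0.102 ] 9
[0.4998 0.1046 0.1106] 10
[0.5019 0.1001 0.1175] 12
```

step_arm([
  {"x": 0, "y": 0, "z": -0.003, "rx": 0, "ry": 0, "rz": 0},
  {"x": 0, "y": 0, "z": -0.008, "rx": 0, "ry": 0, "rz": 0},
  {"x": 0, "y": 0, "z": -0.014, "rx": 0, "ry": 0, "rz": 0},
  {"x": 0, "y": 0, "z": -0.02, "rx": 0, "ry": 0, "rz": 0},
  {"x": 0, "y": 0, "z": -0.024, "rx": 0, "ry": 0, "rz": 0},
  {"x": 0, "y": 0, "z": -0.024, "rx": 0, "ry": 0, "rz": 0},
  {"x": -0.005, "y": 0, "z": -0.018, "rx": 0, "ry": 0, "rz": 0},
  {"x": -0.01, "y": 0.005, "z": -0.01, "rx": 0, "ry": 0, "rz": 0},
])

```text
time_s: 29.38
tool_pos: [0.4934, 0.0932, 0.2223]
tool_rot: [-179.9, -0.4, 0.1]
force: [1.0, 0.8, 0.3]
gripper_width: 0.045
grasp_force: 0.0
```

step_arm([
  {"x": -0.012, "y": 0.012, "z": -0.005, "rx": 0, "ry": 0, "rz": 0},
  {"x": -0.012, "y": 0.018, "z": 0, "rx": 0, "ry": 0, "rz": 0},
  {"x": -0.01, "y": 0.022, "z": 0, "rx": 0, "ry": 0, "rz": 0},
  {"x": -0.005, "y": 0.022, "z": 0, "rx": 0, "ry": 0, "rz": 0},
  {"x": 0, "y": 0.022, "z": 0, "rx": 0, "ry": 0, "rz": 0},
  {"x": 0, "y": 0.018, "z": 0, "rx": 0, "ry": 0, "rz": 0},
  {"x": 0, "y": 0.01, "z": 0, "rx": 0, "ry": 0, "rz": 0},
  {"x": 0, "y": 0.004, "z": 0, "rx": 0, "ry": 0, "rz": 0},
])

```text
time_s: 30.05
tool_pos: [0.4519, -0.0383, 0.2239]
tool_rot: [180.0, -0.0, -0.2]
force: [0.7, -0.3, 0.3]
gripper_width: 0.0449
grasp_force: 0.0
```

step_arm([
  {"x": 0, "y": 0, "z": 0, "rx": 0, "ry": 0, "rz": 0},
  {"x": 0, "y": 0, "z": 0, "rx": 0, "ry": 0, "rz": 0},
  {"x": 0, "y": 0, "z": 0, "rx": 0, "ry": 0, "rz": 0},
  {"x": 0, "y": 0, "z": 0, "rx": 0, "ry": 0, "rz": 0},
  {"x": 0, "y": 0, "z": 0, "rx": 0, "ry": 0, "rz": 0},
  {"x": 0, "y": 0, "z": 0, "rx": 0, "ry": 0, "rz": 0},
  {"x": 0, "y": 0, "z": 0, "rx": 0, "ry": 0, "rz": 0},
  {"x": 0, "y": 0, "z": 0, "rx": 0, "ry": 0, "rz": 0},
])

```text
time_s: 30.72
tool_pos: [0.4518, -0.0363, 0.2232]
tool_rot: [-180.0, 0.0, 0.0]
force: [-0.1, 0.3, 0.5]
gripper_width: 0.0449
grasp_force: 0.0
```

```bash
python3 -c "
from h import *
read(3)
f=grab('side'); a=cv2.resize(f['color'][165:295,180:380],None,fx=4,fy=4,interpolation=cv2.INTER_CUBIC)
cv2.imwrite('pics/c7.png',a[...,::-1])"
```

```text
t 31.0167 tool [ 0.4518 -0.0365  0.2233] F [ 0.5  0.1 -0.1]
tilt L [ 0.      0.0008 -0.0008] R [0.0008 0.0008 0.0015] sideL [ 0.     -0.0008  0.    ]
[0.5038 0.1035 0.0934] 14
[0.5029 0.1046 0.1019] 17
[0.5025 0.1036 0.11  ] 17
[0.5048 0.1016 0.1178] 17
```

View pics/c7.png

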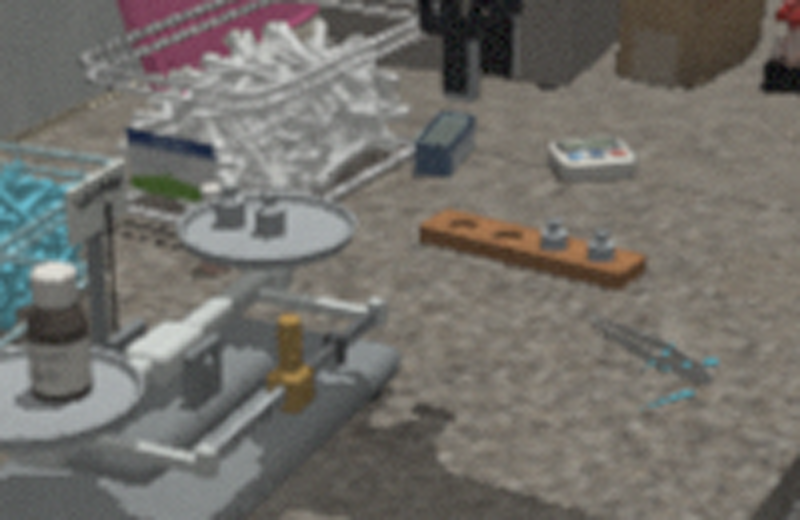

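The picture shows the beam level. Both weights stand upright on the right pan at about (230,208) and (270,217), the vial stands on its pan, and the arm is clear. I'm handing it in.

```bash
python3 -c "
from h import *
print(ctrl.finish_job())"
```

```text
the job is handed in; nothing more can be done
None
```

The job is handed in: with two 50 g weights on the right pan and the poise slid left, the beam floats level (measured tilt within about 0.002 rad). The vial and the two spare weights are where they started, and the arm was clear of everything at about 31 s.

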